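Release a rod blank from the mill's two-button feeder

ROBOT

A 6-joint arm with a two-finger parallel gripper is mounted at the origin on the work surface. World frame = base frame: x ahead of the robot, y to its left, z up, the work surface at z = 0. Lengths are in m, angles in rad, forces in N, time in s.
With the tool pointing down it reaches from about 0.3 to 0.95 m from the base axis. Payload 3.1 kg.
Tool frame: the origin (TCP) lies at the very end of the fingers, on their centre line; the grasp point (between the pads) lies 19 mm behind it; z points along the fingers, y is the direction in which the jaws open and shut (so a half turn about z gives the same grasp; the last joint's range is limited). The gripper opens to 85 mm and grips with 20 to 120 N. Pads are 22 mm wide; open, the fingers measure 114 mm over their backs; the gripper's body (76 mm by 85 mm) begins 54 mm behind the grasp point. The pads swing forward as they close: fully open they stand 13 mm farther back than shut.
Start: joints at [1.238, 0.308, 1.634, -0, 1.2, -0.07], TCP at [0.162, 0.604, 0.231] pointing down, gripper open.
Joint ranges: [-3.06, 3.06], [-0.79, 1.96], [0.05, 2.63], [-1.19, 4.34], [0.05, 2.64], [-2.94, 2.94]. Speed limits (rad/s): [2.79, 2.79, 3.14, 3.14, 3.14, 3.14].

INTERFACE

Orientations are given as a rotation vector (axis times angle).
In Python, from plant import r gives the robot as it stands.
- The arm moves only by the tool jog_arm, never from a script. Its argument "steps" is text: rows parted by semicolons, each of 7 numbers parted by spaces: the shift along the tool's x, y, z in cm, then the turn, a rotation vector about the tool's x, y, z in degrees, then the finger opening in cm, from 0 to 8.54. In form: dx dy dz ax ay az jaw; .... A call has 1 to 12 rows; each row is the pose to reach, as a shift and turn from the pose commanded when the call began, along the tool's axes at that moment; what a row does not reach only later rows make up. A row lasts 1/10 s, in which the tool goes at most 50 mm and 8.59 degrees, less where a joint would pass 70% of its speed; a pose out of reach is approached as far as the arm can. A call with a gripper value outside its range is refused whole. The fingers move at their own pace and stop on an object; "force" is the grip in N (left out, the last holds). Time passes only in rows, so rows that repeat a pose let the fingers close. It gives the time, the measured TCP pose, the force and the opening at its end, in the units of the state.
- r.observe(): the state, without advancing time (a new reading comes with each control period).
- r.capture(name): name is "scene" or "side" or "wrist"; returns a dict with "frame" (384x512x3 uint8, red, green, blue), "K" (3x3 intrinsics, pixels), "dist_coeffs" ([k1, k2, p1, p2, k3] as OpenCV has them; the pictures are not rectified), "world_from_camera" (4x4, takes a point from camera to world coordinates). Camera axes: x right, y up, looking along -z (the intrinsics and any distortion apply to the point x, -y, -z); pixel columns grow to the right and rows downward; lengths in m; the calibration is good to about 2 mm. A picture is of the moment at which its call begins. There is no depth.
- r.sign_off(): hands the job in, once; it reports no verdict.
The state is a dict: "time_s": time; "joint_pos": joint angles; "qd": joint speeds; "joint_efforts": joint torques, N m; "eef_pos": TCP position; "tool_rot": TCP orientation; "wrist_force": force on the tool from outside, world axes, zero at the start; "wrist_torque": the same for the moment, N m; "width": finger opening in m.
Only numpy, scipy, OpenCV 4.12 (cv2) and the standard library are available. Lean on these libraries where they do the work, as an engineer would, in place of code of your own. Each camera call takes 0.05 s, during which the arm holds its last target. There are 200 camera calls.

TASK

The mill needs its next rod. On the feeder with the yellow buttons, press both yellow buttons fully down together with the two fingertips and keep both held until the cream rod has rolled right down to the stop at the green foot of the ramp and settled there for two seconds, then let go so that both buttons spring up. Touch nothing but the yellow buttons: do not push or pick up the rod, leave the blue-button feeder alone, and do not shift or lift any of the loose things.

Things in the scene. Friction and masses are not known exactly. Their poses are not given: they have to be found in the camera images.
- feeder: the feeder to use: fixed white rod feeder, 180 (x) by 110 (y) mm. Origin: centre of its underside; x points from the buttons down its ramp, y along the button row (left seen from the robot). Two yellow buttons on its robot side, 56 mm apart (x = -58, y = +28 and -28 mm). Behind them, from x = -19 on, a ramp falls along +x between walls (80 mm high) to a stop at x = +80, its foot green.
- other_feeder: not to be touched: fixed white rod feeder, 180 (x) by 110 (y) mm. Origin: centre of its underside; x points from the buttons down its ramp, y along the button row (left seen from the robot). Two blue buttons on its robot side, 56 mm apart (x = -58, y = +28 and -28 mm). Behind them, from x = -19 on, a ramp falls along +x between walls (80 mm high) to a stop at x = +80, its foot green.
- yellow_left_top (a point): centre of the top of the left (+y) yellow cap: 22 mm across, upright axis, 80 mm above the bench when up; goes down with the cap. Its black collar is 38 mm across, top 63 mm above the bench
- yellow_right_top (a point): centre of the top of the right (-y) yellow cap: 22 mm across, upright axis, 80 mm above the bench when up; goes down with the cap. Its black collar is 38 mm across, top 63 mm above the bench
- yellow_left (a joint): the yellow button at +y of the feeder: m pressed, 0 up, 0.011 fully down. It springs up when let go: starts to move at about 1.2 N, fully down at about 4 N. Its steel gate pin in the ramp goes down with it.
- yellow_right (a joint): the yellow button at -y of the feeder: m pressed, 0 up, 0.011 fully down. It springs up when let go: starts to move at about 1.2 N, fully down at about 4 N. Its steel gate pin in the ramp goes down with it.
- rod: loose cream rod, 24 mm thick, 84 mm long, lying across the yellow-button feeder's ramp. Origin: its middle; length along its y. It starts against the two gate pins (at the feeder's x = +12, z = 77 mm). With both pins down it rolls within about 1 s to the stop at the green foot (x = +68, z = 59 mm) and stays there; one pin alone still holds it.
- blue_left (a joint): the blue button at +y of the other feeder: m pressed, 0 up, 0.011 fully down. It springs up when let go: starts to move at about 1.2 N, fully down at about 4 N. Its steel gate pin in the ramp goes down with it.
- blue_right (a joint): the blue button at -y of the other feeder: m pressed, 0 up, 0.011 fully down. It springs up when let go: starts to move at about 1.2 N, fully down at about 4 N. Its steel gate pin in the ramp goes down with it.
- other_rod: loose pink rod, 24 mm thick, 84 mm long, held by the pins of the blue-button feeder; stays there. Origin: its middle; length along its y
- blank: loose cream milling blank, disc 60 mm across, 18 mm high, near the robot's side of the yellow-button feeder. Origin: centre of its underside on the bench.
- bur_jar: loose amber jar with red cap, 40 mm across, 55 mm high, near the robot's side of the blue-button feeder. Origin: centre of its underside on the bench.
- cast: loose tan plaster die, 48 mm across, 34 mm high, beside the yellow-button feeder. Origin: centre of its underside on the bench.
- mix_bowl: loose green mixing bowl, 110 mm across, 55 mm high, at the back. Origin: centre of its underside on the bench.
- beaker: loose clear beaker, 66 mm across, 80 mm high, at the back. Origin: centre of its underside on the bench.
- brush: loose brush, 170 mm long, lying flat at the back, its length along its x axis. Origin: under its middle.

How it is judged:
On the way, in this order (a step that is already met when the one before it is completed fails the run):
1. both yellow buttons are well on their way down under the fingers (over 4 mm), the rod not yet away (value of joint each of yellow_left, yellow_right above 0.004 m and contact force between the fingers and yellow_left above 0.5 N and contact force between the fingers and yellow_right above 0.5 N and x of rod in the frame of feeder below 0.03 m).
2. the rod has rolled down to the stop and lain there for two seconds with both yellow buttons still held down by the fingers (value of joint each of yellow_left, yellow_right above 0.007 m and contact force between the fingers and yellow_left above 0.5 N and contact force between the fingers and yellow_right above 0.5 N and x of rod in the frame of feeder above 0.064 m), for 1.8 s.
At the end, for the whole second after the job is handed in: The cream rod lies at rest at the stop on the green foot of the ramp (within 4 mm), all four buttons are up (within 1.5 mm), and no other loose thing is more than 20 mm from where it began (x of rod in the frame of feeder between 0.064 and 0.074 m and z of rod in the frame of feeder below 0.064 m and linear speed of rod below 0.02 m/s and value of joint each of yellow_left, yellow_right, blue_left, blue_right below 0.0015 m and distance of each of blank, bur_jar, cast, mix_bowl, beaker, brush, other_rod from where it was at the start of the episode below 0.02 m); the robot touches nothing.
It fails at once if one yellow button was pressed down (over 6 mm) with the other still up (under 1 mm): not pressed together ((value of joint yellow_left above 0.006 m and value of joint yellow_right below 0.001 m) or (value of joint yellow_right above 0.006 m and value of joint yellow_left below 0.001 m)).
It fails at once if the robot touched the cream rod, or it was lifted out (contact force between any of the fingers, the arm and rod above 0.3 N or z of rod in the frame of feeder above 0.092 m).
It fails at once if the blue-button feeder was pushed (over 3 N) or a blue button pressed (over 2 mm) (value of joint any of blue_left, blue_right above 0.002 m or contact force between any of the arm, the fingers and other_feeder above 3 N).
It fails at once if another loose thing was shifted more than 20 mm (distance of any of blank, bur_jar, cast, mix_bowl, beaker, brush, other_rod from where it was at the start of the episode above 0.02 m).
It fails at once if a loose thing was lifted off the bench (over 12 mm) (height (world z) of any of blank, bur_jar, cast, mix_bowl, beaker, brush above 0.012 m).
It also fails if it takes over 38 s, if anything falls off the work surface, if the arm or the gripper's body presses on something with over 40 N, if the wrist force passes 120 N, or if a joint passes its speed limit or range.

## Working session

There is one attempt and no reset: what is moved stays moved. The work goes in short steps, Python scripts to look and compute and a tool call to move; the robot and the scene stay as the last step left them, time stands still between calls to the robot, and variables do not carry over. Pictures are saved under pics/ and viewed, about 8 in all and at most 12, crops included, and the job is handed in when it is done.

Besides the shell and the picture viewer there is one more tool, called after ">>>" as name(argument=value, ...) on one line, values as JSON. jog_arm: Moves the arm, as the interface text tells. Its arguments: {"type":"object","properties":{"steps":{"type":"string"},"force":{"type":"number"}},"required":["steps"]}

```bash
mkdir -p pics
cat > h.py <<'E'
import numpy as np, cv2
from plant import r
def snap(cam,fn):
    c=r.capture(cam); cv2.imwrite('pics/'+fn+'.png',c['frame'][:,:,::-1]); 
    np.savez('pics/'+fn+'.npz',**c); return c
def ray(c,u,v):
    p=cv2.undistortPoints(np.array([[[u,v]]],float),np.array(c['K']),np.array(c['dist_coeffs']))[0,0]
    T=np.array(c['world_from_camera']); return T[:3,3],T[:3,:3]@np.array([p[0],-p[1],-1])
def at_z(c,u,v,z):
    o,d=ray(c,u,v); return o+d*(z-o[2])/d[2]
def proj(c,P):
    T=np.linalg.inv(c['world_from_camera']); q=(T[:3,:3]@np.array(P,float).reshape(-1,3).T).T+T[:3,3]
    q=q*[1,-1,-1]
    return cv2.projectPoints(q.reshape(-1,1,3),np.zeros(3),np.zeros(3),np.array(c['K']),np.array(c['dist_coeffs']))[0][:,0]
E
python3 - <<'E'
from h import *
a=snap('scene','s0');b=snap('side','d0');w=snap('wrist','w0')
for c in (a,b,w): print(np.round(c['world_from_camera'],3))
o=r.observe();print(o)
# yellow blobs
for n,c in zip('sdw',(a,b,w)):
    hsv=cv2.cvtColor(c['frame'],cv2.COLOR_RGB2HSV)
    m=cv2.inRange(hsv,(22,130,100),(34,255,255))
    k,l,s,ce=cv2.connectedComponentsWithStats(m)
    for i in range(1,k):
        if s[i,4]>15: print(n,s[i],ce[i].round(1))
cv2.imwrite('pics/all.png',np.vstack([np.hstack([a['frame'],b['frame']])])[:,:,::-1])
E
python3 -c "
import cv2
i=cv2.imread('pics/all.png');print(i.shape)"
```

```text
[[ 0.321 -0.734  0.598  1.299]
 [ 0.947  0.25  -0.201 -0.242]
 [-0.002  0.631  0.776  1.018]
 [ 0.     0.     0.     1.   ]]
[[ 0.947  0.183 -0.263  0.323]
 [-0.321  0.534 -0.782 -0.776]
 [-0.002  0.825  0.565  0.644]
 [ 0.     0.     0.     1.   ]]
[[ 0.26  -0.919 -0.296  0.086]
 [ 0.966  0.247  0.083  0.624]
 [-0.003 -0.307  0.952  0.373]
 [ 0.     0.     0.     1.   ]]
{'time_s': 0.15, 'joint_pos': array([ 1.23826862e+00,  3.08831296e-01,  1.63487563e+00, -2.43464661e-05,
        1.19970366e+00, -6.96730006e-02]), 'qd': array([ 0.00101626, -0.00362393, -0.0028021 , -0.00063647,  0.00112106,
       -0.00030857]), 'joint_efforts': array([ 6.02856380e-05, -4.15797329e+01, -2.77147204e+01, -1.59045985e-04,
        5.93843302e-03, -1.60841505e-06]), 'eef_pos': array([0.16220669, 0.60292207, 0.23030334]), 'tool_rot': array([-4.11644964e-01, -3.11416170e+00,  2.80486745e-03]), 'wrist_force': array([ 0.05431923, -0.61598927,  0.45022488]), 'wrist_torque': array([-0.00540499, -0.04988936, -0.01134772]), 'width': 0.08563061301549225}
s [331 143   8  10  63] [334.7 147.8]
s [312 144   8   8  57] [315.7 147.5]
d [196 153   7   8  46] [198.9 156.2]
d [193 161   7   8  49] [195.9 164.8]
(384, 1024, 3)
```

View pics/s0.png

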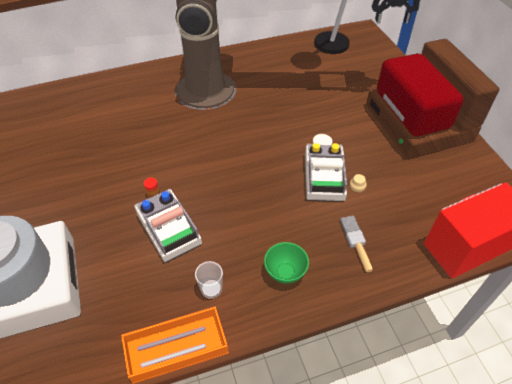

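View pics/d0.png

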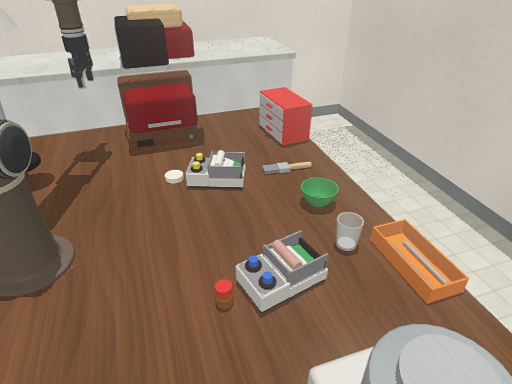

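The scene view shows the yellow buttons at about (316,148) and (335,148), with the blank just behind them at (322,140). The side view shows the same buttons at (196,165) and (199,156). Both feeders stand clear of each other. Next I triangulate the caps.

Run:
```python
from h import *
a=dict(np.load('pics/s0.npz'));b=dict(np.load('pics/d0.npz'))
P=[]
for ua,ub in (((334.7,147.8),(198.9,156.2)),((315.7,147.5),(195.9,164.8))):
    A=0;B=0
    for c,u in((a,ua),(b,ub)):
        o,d=ray(c,*u);d/=np.linalg.norm(d);M=np.eye(3)-np.outer(d,d);A=A+M;B=B+M@o
    p=np.linalg.solve(A,B);P.append(p);print(p.round(4),at_z(a,*ua,.078).round(4),at_z(b,*ub,.078).round(4))
d=P[0]-P[1];print(np.linalg.norm(d),np.degrees(np.arctan2(-d[0],d[1])))
from scipy.spatial.transform import Rotation as R
print(R.from_rotvec(r.observe()['tool_rot']).as_matrix().round(3))
print('blank',at_z(a,322,140,.018),at_z(b,174,176,.018))
```

```text
[0.4798 0.2745 0.0718] [0.4862 0.2703 0.078 ] [0.4778 0.2645 0.078 ]
[0.4601 0.2224 0.0714] [0.4673 0.2182 0.078 ] [0.4581 0.2127 0.078 ]
0.05570612087081645 -20.759567530419066
[[-0.966  0.26  -0.001]
 [ 0.26   0.966 -0.002]
 [ 0.    -0.002 -1.   ]]
blank [0.39002105 0.27967423 0.018     ] [0.39058709 0.26840888 0.018     ]
```

>>> jog_arm(steps="-4 -2.7 0 0 0 1 4.2;-8 -5.4 0 0 0 2 4.2;-12 -8 0 0 0 3 4.2;-16 -10.8 0 0 0 4 4.2;-20 -13.5 0.5 0 0 5 4.2;-24 -16.1 1.5 0 0 5.7 4.2;-28 -18.8 2.5 0 0 5.7 4.2;-32 -21.5 3.5 0 0 5.7 4.2;-36 -24.2 4.5 0 0 5.7 4.2;-39 -26.2 5 0 0 5.7 4.2;-39 -26.2 5 0 0 5.7 4.2;-39 -26.2 5 0 0 5.7 4.2", force=40)

```text
time_s: 1.35
eef_pos: [0.4709, 0.2485, 0.1808]
tool_rot: [-0.57, -3.088, 0.0]
wrist_force: [0.1, 0.3, -0.7]
width: 0.0419
```

Run:
```python
from h import *
from scipy.spatial.transform import Rotation as R
w=snap('wrist','w1');o=r.observe()
M=R.from_rotvec(o['tool_rot']).as_matrix();print(o['time_s'],o['eef_pos'],o['width'],M.round(3),o['wrist_force'])
hsv=cv2.cvtColor(w['frame'],cv2.COLOR_RGB2HSV)
m=cv2.inRange(hsv,(22,130,100),(34,255,255))
k,l,s,ce=cv2.connectedComponentsWithStats(m)
for i in range(1,k):
    if s[i,4]>50: print(s[i],ce[i].round(1),at_z(w,*ce[i],.08).round(4))
print('TCP px',proj(w,o['eef_pos']))
```

```text
1.4 [0.47052018 0.24927395 0.18102958] 0.04225872675196736 [[-0.935  0.355 -0.001]
 [ 0.355  0.935  0.   ]
 [ 0.001 -0.    -1.   ]] [-0.50422905  0.40626806  0.20332325]
[213 172  28  30 650] [226.5 187. ] [0.4569 0.2236 0.08  ]
[278 173  28  29 644] [291.3 187.1] [0.4764 0.2743 0.08  ]
TCP px [[261.17646356 249.4136955 ]]
```

View pics/w1.png

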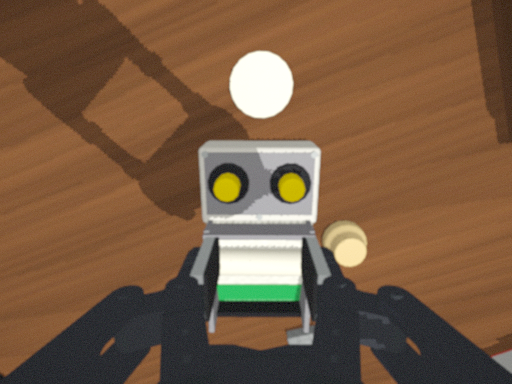

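The wrist view shows both yellow caps at (227,187) and (291,187), parallel to the jaw line. They back-project to within a few mm of the triangulated points. The blank at (261,84) and the cast at (345,245) are clear of the fingers.

>>> jog_arm(steps="0.1 0 3 0 0 0 4.2;0.25 -0.1 6 0 0 0 4.2;0.25 -0.1 8.5 0 0 0 4.2;0.25 -0.1 9.3 0 0 0 4.2;0.25 -0.1 9.3 0 0 0 4.2;0.25 -0.1 9.3 0 0 0 4.2")

```text
time_s: 2.0
eef_pos: [0.4688, 0.2503, 0.0894]
tool_rot: [0.564, 3.089, 0.002]
wrist_force: [0.3, 1.1, 0.7]
width: 0.042
```

Run:
```python
from h import *
w=snap('wrist','w2');b=snap('side','d2');o=r.observe();print(o['time_s'],o['eef_pos'],o['width'],o['wrist_force'])
z=cv2.resize(b['frame'][105:215,130:280],(800,587),interpolation=cv2.INTER_CUBIC)
cv2.imwrite('pics/d2c.png',z[:,:,::-1])
```

```text
2.1 [0.46949972 0.25015728 0.09000408] 0.041967967540433526 [ 0.0772021   0.14480598 -0.58261653]
```

View pics/w2.png

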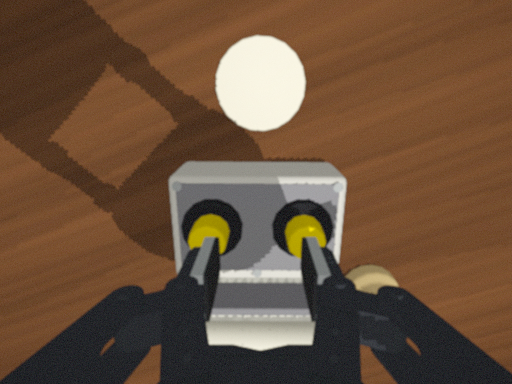

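View pics/d2c.png

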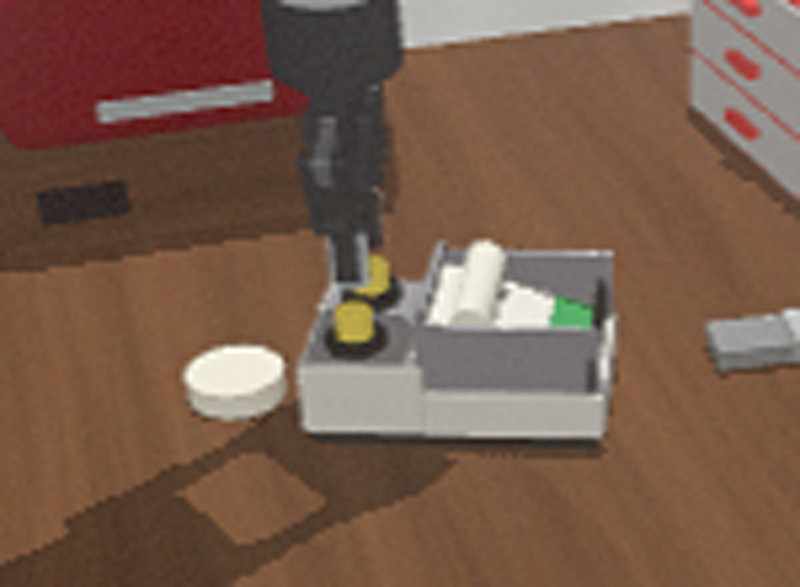

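Wrist view: the fingertips at (211,240) and (313,240) stand over the caps at (208,232) and (305,232), about 2 mm too far along +y. The side view shows them hanging above the caps, with the rod against its pins. I shift a little and press.

>>> jog_arm(steps="0.1 -0.15 0 0 0 0 4.2;0.1 -0.15 0.4 0 0 0 4.2;0.1 -0.15 0.8 0 0 0 4.2;0.1 -0.15 1.2 0 0 0 4.2;0.1 -0.15 1.5 0 0 0 4.2;0.1 -0.15 1.5 0 0 0 4.2")

```text
time_s: 2.7
eef_pos: [0.4669, 0.2481, 0.0732]
tool_rot: [-0.566, -3.09, 0.0]
wrist_force: [0.1, -1.2, 3.5]
width: 0.0421
```

>>> jog_arm(steps="0 0 0.3 0 0 0 4.2;0 0 0.6 0 0 0 4.2;0 0 0.8 0 0 0 4.2;0 0 0.9 0 0 0 4.2;0 0 0.9 0 0 0 4.2")

```text
time_s: 3.2
eef_pos: [0.467, 0.2482, 0.0671]
tool_rot: [-0.566, -3.089, 0.001]
wrist_force: [-6.2, -3.3, 21.5]
width: 0.0424
```

Run:
```python
from h import *
for i in range(3):
  w=r.capture('wrist');o=r.observe();print(o['time_s'],o['eef_pos'],o['width'],o['wrist_force'],o['wrist_torque'])
```

```text
3.25 [0.46702247 0.24815527 0.06712013] 0.04175256677617022 [-6.52751502 -3.51157609 20.35977984] [-0.54489222  1.19574835  0.06297883]
3.3 [0.46701458 0.24817406 0.06710829] 0.041898571035778855 [-5.99034495 -3.98825852 21.03280608] [-0.56304182  1.11048659 -0.00639499]
3.35 [0.46701979 0.24813988 0.0671128 ] 0.04180603274391808 [-6.10664568 -3.3449735  20.8463948 ] [-0.60942099  1.08867906 -0.02375338]
```

>>> jog_arm(steps="0 0 0 0 0 0 4.2;0 0 0 0 0 0 4.2;0 0 0 0 0 0 4.2;0 0 0 0 0 0 4.2;0 0 0 0 0 0 4.2;0 0 0 0 0 0 4.2;0 0 0 0 0 0 4.2;0 0 0 0 0 0 4.2")

```text
time_s: 4.15
eef_pos: [0.467, 0.2481, 0.0671]
tool_rot: [-0.566, -3.09, 0.001]
wrist_force: [-6.2, -3.8, 21.2]
width: 0.0422
```

Run:
```python
from h import *
b=snap('side','d3');a=snap('scene','s3');o=r.observe();print(o['time_s'],o['eef_pos'],o['width'],o['wrist_force'],o['wrist_torque'])
f=lambda i:cv2.resize(i,(400,400),interpolation=cv2.INTER_CUBIC)
z=np.hstack([f(b['frame'][130:210,170:250]),f(a['frame'][125:205,285:365])])
cv2.imwrite('pics/c3.png',z[:,:,::-1])
```

```text
4.25 [0.46704441 0.24815773 0.06712838] 0.04213713064168994 [-6.95299071 -2.13099941 20.91447948] [-0.56859298  1.14186347 -0.01169718]
```

View pics/c3.png

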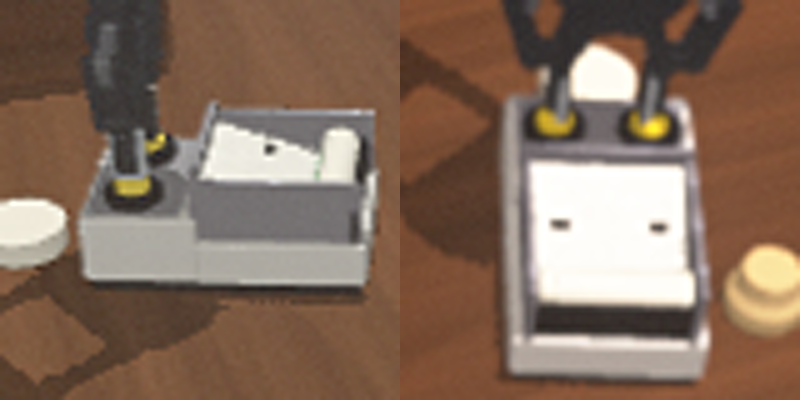

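Both caps are down (crop: (130,187) at the left, (555,122) and (650,125) at the right). The pin slots are empty, and the rod lies at the foot at (340,155) and (615,287). I keep holding.

>>> jog_arm(steps="0 0 0 0 0 0 4.2;0 0 0 0 0 0 4.2;0 0 0 0 0 0 4.2;0 0 0 0 0 0 4.2;0 0 0 0 0 0 4.2;0 0 0 0 0 0 4.2;0 0 0 0 0 0 4.2;0 0 0 0 0 0 4.2;0 0 0 0 0 0 4.2;0 0 0 0 0 0 4.2;0 0 0 0 0 0 4.2;0 0 0 0 0 0 4.2")

```text
time_s: 5.45
eef_pos: [0.467, 0.2482, 0.0671]
tool_rot: [-0.566, -3.09, 0.001]
wrist_force: [-6.2, -3.6, 20.8]
width: 0.0417
```

>>> jog_arm(steps="0 0 0 0 0 0 4.2;0 0 0 0 0 0 4.2;0 0 0 0 0 0 4.2;0 0 0 0 0 0 4.2;0 0 0 0 0 0 4.2;0 0 0 0 0 0 4.2;0 0 0 0 0 0 4.2;0 0 0 0 0 0 4.2;0 0 0 0 0 0 4.2;0 0 0 0 0 0 4.2;0 0 0 0 0 0 4.2;0 0 0 0 0 0 4.2")

```text
time_s: 6.65
eef_pos: [0.467, 0.2482, 0.0671]
tool_rot: [-0.566, -3.09, 0.001]
wrist_force: [-6.2, -3.3, 20.6]
width: 0.0419
```

>>> jog_arm(steps="0 0 0 0 0 0 4.2;0 0 0 0 0 0 4.2;0 0 0 0 0 0 4.2;0 0 0 0 0 0 4.2;0 0 0 0 0 0 4.2;0 0 0 0 0 0 4.2")

```text
time_s: 7.25
eef_pos: [0.467, 0.2481, 0.0671]
tool_rot: [-0.566, -3.09, 0.001]
wrist_force: [-6.4, -3.7, 20.5]
width: 0.0422
```

>>> jog_arm(steps="0 0 -0.4 0 0 0 4.2;0 0 -0.8 0 0 0 4.2;0 0 -1.2 0 0 0 4.2;0 0 -2 0 0 0 4.2;0 0 -4 0 0 0 4.2;0 0 -7 0 0 0 4.2;0 0 -10 0 0 0 4.2;0 0 -10 0 0 0 4.2;0 0 -10 0 0 0 4.2")

```text
time_s: 8.15
eef_pos: [0.467, 0.2483, 0.1647]
tool_rot: [0.566, 3.089, 0.001]
wrist_force: [-0.3, 0.6, -0.9]
width: 0.042
```

Run:
```python
from h import *
b=snap('side','d4');a=snap('scene','s4');o=r.observe();print(o['time_s'],o['eef_pos'],o['width'],o['wrist_force'])
f=lambda i:cv2.resize(i,(400,400),interpolation=cv2.INTER_CUBIC)
z=np.hstack([f(b['frame'][130:210,170:250]),f(a['frame'][125:205,285:365])])
cv2.imwrite('pics/c4.png',z[:,:,::-1])
```

```text
8.25 [0.46555776 0.2476365  0.16281524] 0.041981958786060196 [0.89184248 0.24754296 0.06799505]
```

View pics/c4.png

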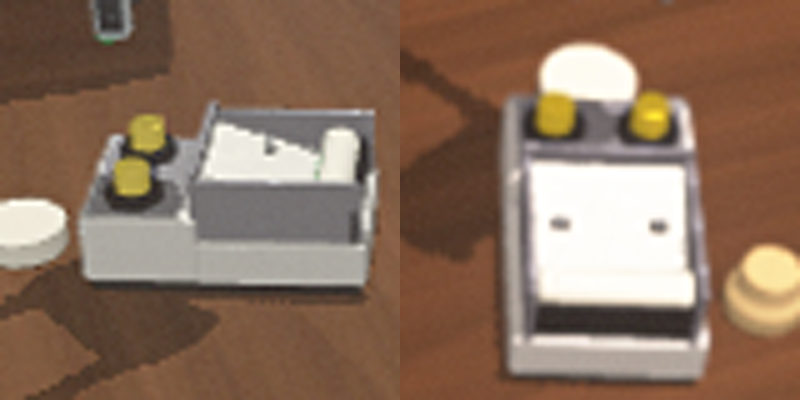

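Both caps have sprung up and the gripper is clear. The rod lies at (340,155) and (615,287). I check its position numerically before handing in.

Run:
```python
from h import *
x=np.array([.935,-.355,0]);m=np.array([.468,.2488,0])
for n,(s,cu,cv) in {'s4':((615-400)/5,285,125),'d4':(340/5,170,130)}.items():
    c=dict(np.load(f'pics/{n}.npz'))
    for fx,z in((.068,.059),(.012,.077)): print(n,fx,proj(c,m+x*(fx+.058)+[0,0,z]).round(1),'seen',s+cu,cv+(287 if n=='s4' else 155)/5)
    # side-cap shift blue/others: compare frames start/end away from arm
    c0=dict(np.load(f'pics/{n[0]}0.npz'));d=cv2.absdiff(c0['frame'],c['frame']).max(2)
    print('blue region diff',(d[190:270,130:205] if n=='s4' else d[230:310,210:330]).max())
```

```text
s4 0.068 [[327.3 182.2]] seen 328.0 182.4
s4 0.012 [[326.8 163. ]] seen 328.0 182.4
blue region diff 10
d4 0.068 [[236.4 164.7]] seen 238.0 161.0
d4 0.012 [[218.7 159.5]] seen 238.0 161.0
blue region diff 14
```

```bash
python3 -c "
from plant import r
print(r.sign_off())"
```

```text
the job is handed in; nothing more can be done
None
```

I pressed both yellow buttons down together with the two fingertips (about 21 N total), and the cream rod rolled down to the stop. I kept them held for about 3 s after first seeing the rod there, then lifted straight up. The job was handed in about 8 s into the 38 s limit.

Last checks before handing in:
- **Buttons:** both yellow caps are back up in the two last pictures. The wrist force is back to noise level, so the gripper is touching nothing.
- **Rod:** its seen position matches the stop position to within 1 px in the scene view. In the side view it is about 4 px off, mostly in height. My picked point there lies on a visible part of the rod, not exactly its middle, so I did not treat this as a fault.
- **Blue-button feeder:** its picture regions show no change beyond image noise.
- **Loose things:** the blank and the cast stand where they were in the pictures. I did not measure the bowl, beaker or brush again, but the arm never came near them.

Nothing clearly failed. The only other disagreement was 3 to 4 mm between the wrist-camera and two-camera positions of the caps. I aimed between the two, then shifted 1 to 1.5 mm after a closer look.

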